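Shim the rocking parts cabinet

ROBOT

A 6-joint arm with a two-finger parallel gripper is mounted at the origin on the work surface. World frame = base frame: x ahead of the robot, y to its left, z up, the work surface at z = 0. Lengths are in m, angles in rad, forces in N, time in s.
With the tool pointing down it reaches from about 0.275 to 0.875 m from the base axis. Payload 12.5 kg.
Tool frame: the origin (TCP) lies between the finger pads; the fingertips stand 22 mm ahead of it and the grasp point (between the pads) lies 3 mm ahead of it; x points along the fingers, z is the direction in which the jaws open and shut, and the axes are right-handed (so a half turn about x gives the same grasp; the last joint's range is limited). The gripper opens to 85 mm and grips with 20 to 120 N. Pads are 22 mm wide; open, the fingers measure 114 mm over their backs; the gripper's body (76 mm by 85 mm) begins 54 mm behind the grasp point. The pads swing forward as they close: fully open they stand 13 mm farther back than shut.
Start: joints at [1.028, 0.351, 1.652, -0, 1.139, -0.085], TCP at [0.243, 0.493, 0.253] pointing down, gripper open.
Joint ranges: [-2.75, 2.75], [-0.79, 2.1], [0.01, 2.65], [-1.57, 4.71], [0.07, 3.14], [-2.87, 2.87]. Speed limits (rad/s): [2.22, 2.22, 2.79, 3.14, 3.14, 3.14].

INTERFACE

Orientations are given as a unit quaternion [w, x, y, z].
In Python, from bench import status, snapshot, get_calibration, job gives the robot as it stands.
- The arm moves only by the tool carry_out, never from a script. Its argument "targets" is a list of rows, each a list of 7 numbers: the shift along the world's x, y, z in cm, then the turn, a rotation vector about the world's x, y, z in rad, then the opening in per cent of the stroke, from 0 (shut) to 100 (fully open). A call has 1 to 5 rows; each row shifts and turns the commanded pose from where the row before left it; what a row does not reach is not made up. A row lasts 1/10 s, in which the tool goes at most 50 mm and 8.59 degrees, less where a joint would pass 70% of its speed; a pose out of reach is approached as far as the arm can. A call with a gripper value outside its range is refused whole. The fingers move at their own pace and stop on an object; "force" is the grip in N (left out, the last holds). Time passes only in rows, so rows that do not move let the fingers close. It gives the time, the measured TCP pose, the force and the opening at its end, in the units of the state.
- status.observe(): the state, without advancing time (a new reading comes with each control period).
- snapshot(name): name is "scene" or "top" or "wrist"; returns (picture, depth): 480x640x3 uint8, red, green, blue; 480x640 float32, m along the optical axis (not along the pixel's ray), 0 where there is no reading.
- get_calibration(name): a dict with "camera_matrix" (3x3 intrinsics, pixels), "k1" (the pictures are not rectified: a ray, as slopes to the right and down, at radius r is drawn at 1 + k1 r^2 times it, then the intrinsics apply), "camera_from_world" (4x4, takes a point from world to camera coordinates). Camera axes: x right, y down, z forward; pixel columns grow to the right and rows downward; lengths in m; the calibration is good to about 2 mm. A picture is of the moment at which its call begins: read the wrist's pose just before it. get_calibration takes no time and is no camera call; for the wrist camera it gives the pose at the moment of the call.
- job.job_done(): hands the job in, once; it reports no verdict.
The state is a dict: "clock": time; "joint_positions": joint angles; "joint_velocities": joint speeds; "joint_efforts": joint torques, N m; "position": TCP position; "tool_rot": TCP orientation; "contact_force": force on the tool from outside, world axes, zero at the start; "wrist_torque": the same for the moment, N m; "finger_gap": finger opening in m.
Only numpy, scipy, OpenCV 4.12 (cv2) and the standard library are available. Lean on these libraries where they do the work, as an engineer would, in place of code of your own. Each camera call takes 0.05 s, during which the arm holds its last target.

TASK

The blue parts cabinet rocks because its bare brass foot, at the front corner below the yellow dot on its top, is too short. Press down on the dot to feel it rock, then push the wooden wedge along the bench, thin end first, under that foot just until it is snug and the cabinet stands level, and press on the dot again to prove that it no longer rocks (push further in and test again if it still does). Only push and press: do not lift or carry anything, do not shove the cabinet away, leave everything else where it is, and finish clear of everything.

Things in the scene. Friction and masses are not known exactly. Their poses are not given: they have to be found in the camera images.
- cabinet: Loose blue steel parts cabinet, about 2.4 kg, 230 deep (x), 310 wide (y), case 40 to 115 mm above the bench, on four round feet at x = -95 or 95, y = -135 or 135 mm. Origin: bench height, middle of its plan; x points to its back (grey drawers face -x, to the robot), y to its left seen from the robot, z up. Stands level on its three equal rubber feet; the brass foot (-95, +135) is short.
- dot (a point): Yellow dot, diameter 30 mm, on the cabinet's top straight above the short foot, at (-95, +135, 115) mm in the cabinet's frame, 20 mm inside the top's front and left edges. A press here of 1 to 6 N (more if a stiff fingertip sticks, as the dot moves 5 to 9 mm sideways) rocks the cabinet down onto the brass foot (sinking 7 to 12 mm); let go, it rocks back level.
- foot_tip (a point): Lowest point of the short brass foot (24 mm diameter, round end). With the cabinet level it hangs 7 to 12 mm (unknown) above the bench. Axes as the cabinet's.
- wedge: Loose pale wooden wedge, 0.09 kg, 130 long (x), 50 wide (y), 23 mm high at the tail (x = -65), falling evenly to 4 mm at the thin end (x = +65). Origin: centre of its underside. Lies flat in front of the short foot, thin end towards it and 12 to 40 mm short of it, up to 10 mm sideways and 0.12 rad askew of the cabinet's x.
- wedge_tail (a point): Middle of the wedge's upright tail face (50 wide, 23 high), 11 mm above the bench: the place to push. Sliding free, the wedge resists with under 1.5 N; once the foot bears on it the push rises within about 8 mm of travel to some 15 N, beyond which it jacks the cabinet out of level. It does not slip back when pressed upon.
- wedge_face (a point): Middle of the wedge's sloping top, 13.5 mm above its underside; x runs down the slope to the thin end, z stands square to the slope. When snug, the foot stands on the slope about 20 to 55 mm from the thin end and the tail still sticks out in front of the cabinet.
- jar: Screw jar with a red lid, diameter 60, height 75 mm, standing on the cabinet's top right of its middle. Origin: centre of its underside. Bystander: must stay standing there.
- tin: Green tin, diameter 56, height 90 mm, upright, in front of the cabinet to the right of the wedge. Origin: centre of its underside. Bystander.
- mug: White mug, diameter 76, height 90 mm, in front of the cabinet's right half. Origin: centre of its underside. Bystander.
- tape: Grey roll of tape lying flat, diameter 100, height 45 mm, to the left of the wedge. Origin: centre of its underside. Bystander.
- glue: White glue bottle with red cap, diameter 52, height 160 mm, left of the cabinet. Origin: centre of its underside. Bystander.
- screwdriver: Screwdriver with orange handle lying at the left front. Bystander.
- wrench: Steel wrench lying at the right front. Bystander.
- offcut: Brown wood offcut, 60 x 120 x 35 mm, lying at the left. Origin: centre of its underside. Bystander.
Not all that is in view belongs to the job. Of the things like the wedge, leave any that is black, green or pink; of the rest the larger one is meant.

How it is judged:
On the way, in this order (a step that is already met when the one before it is completed fails the run):
1. press down on the dot: the cabinet rocks (tilts by more than 0.025 rad) under the fingers (horizontal distance between the grasp point and dot below 0.06 m and contact force between the fingers and cabinet above 1.5 N and angle between cabinet's own z axis and vertical above 0.025 rad), for 0.1 s.
2. with the wedge under the short foot, press down on the dot again with more than 3 N: the foot bears on the wedge (more than 3 N) and the cabinet stays level within 0.012 rad for 0.3 s (contact force between each of the fingers, wedge and cabinet above 3 N and horizontal distance between the grasp point and dot below 0.06 m and y of foot_tip in the frame of wedge between -0.023 and 0.023 m and x of foot_tip in the frame of wedge between -0.055 and 0.062 m and z of foot_tip in the frame of wedge_face below 0.0015 m and angle between cabinet's own z axis and vertical below 0.012 rad), for 0.3 s.
At the end, for the whole second after the job is handed in: The wedge lies on the bench under the short foot (foot tip at least 2 mm inside its sides, 3 mm inside its thin end, and less than 1.5 mm clear of its slope); the cabinet is level within 0.012 rad, at rest and within 25 mm of where it stood; the jar stands on it (y of foot_tip in the frame of wedge between -0.023 and 0.023 m and x of foot_tip in the frame of wedge between -0.055 and 0.062 m and z of foot_tip in the frame of wedge_face below 0.0015 m and angle between cabinet's own z axis and vertical below 0.012 rad and height (world z) of wedge below 0.004 m and distance of cabinet from where it was at the start of the episode below 0.025 m and linear speed of each of cabinet, wedge below 0.01 m/s and angle between jar's own z axis and vertical below 0.1 rad and z of jar in the frame of cabinet above 0.105 m); the robot touches nothing.
It fails at once if the wedge is lifted (underside more than 12 mm above the bench) (height (world z) of wedge above 0.012 m).
It fails at once if the cabinet is lifted or tipped (origin 12 mm up, or tilted by more than 0.2 rad) (height (world z) of cabinet above 0.012 m or angle between cabinet's own z axis and vertical above 0.2 rad).
It fails at once if the cabinet is shoved by more than 40 mm (distance of cabinet from where it was at the start of the episode above 0.04 m).
It fails at once if the jar topples, falls off the cabinet or is lifted (angle between jar's own z axis and vertical above 0.4 rad or z of jar in the frame of cabinet below 0.1 m or z of jar in the frame of cabinet above 0.127 m).
It fails at once if the tin, mug, tape, glue bottle, screwdriver, wrench or offcut is moved by more than 25 mm or knocked over (distance of any of tin, mug, tape, glue, screwdriver, wrench, offcut from where it was at the start of the episode above 0.025 m or angle between any of tin, mug, tape, glue's own z axis and vertical above 0.4 rad).
It also fails if it takes over 64 s, if anything falls off the work surface, if the arm or the gripper's body presses on something with over 40 N, if the wrist force passes 120 N, or if a joint passes its speed limit or range.

## Working session

There is one attempt and no reset: what is moved stays moved. The work goes in short steps, Python scripts to look and compute and a tool call to move; the robot and the scene stay as the last step left them, time stands still between calls to the robot, and variables do not carry over. Pictures are saved under pics/ and viewed, and the job is handed in when it is done.

Besides the shell and the picture viewer there is one more tool, called as name(argument=value, ...) on one line, values as JSON. carry_out: Moves the arm, as the interface text tells. Its arguments: {"type":"object","properties":{"targets":{"type":"array","items":{"type":"array","items":{"type":"number"}}},"force":{"type":"number"}},"required":["targets"]}

```bash
ls; mkdir -p pics
cat > h.py <<'E'
import numpy as np, cv2
from bench import status, snapshot, get_calibration, job
def rays(c,uv):
    K=np.array(c["camera_matrix"]);uv=np.atleast_2d(np.array(uv,float))
    d=np.c_[(uv[:,0]-K[0,2])/K[0,0],(uv[:,1]-K[1,2])/K[1,1]]
    u=d.copy()
    for _ in range(30): u=d/(1+c["k1"]*(u**2).sum(1,keepdims=True))
    T=np.array(c["camera_from_world"]);R=T[:3,:3];o=-R.T@T[:3,3]
    return o,(R.T@np.c_[u,np.ones(len(u))].T).T
def onplane(c,uv,z):
    o,d=rays(c,uv); return o+d*((z-o[2])/d[:,2])[:,None]
def depthpt(c,uv,D):
    o,d=rays(c,uv); uv=np.atleast_2d(np.array(uv,int)); return o+d*D[uv[:,1],uv[:,0]][:,None]
def save(n,im): cv2.imwrite("pics/"+n,im[:,:,::-1])
E
python3 - <<'E'
from h import *
import pickle
s=status.observe();print(s)
for n in("scene","top"):
    im,D=snapshot(n);save(n+"0.png",im);c=get_calibration(n);print(n,c)
    pickle.dump((im,D,c),open(n+"0.pkl","wb"))
E
```

```text
pics
{'clock': 0.0, 'joint_positions': array([ 1.02838316e+00,  3.51229015e-01,  1.65244479e+00,  9.38995426e-06,
        1.13910066e+00, -8.45929702e-02]), 'joint_velocities': array([-0.00103082, -0.00307533, -0.00128327, -0.00042298,  0.0005987 ,
        0.00059908]), 'joint_efforts': array([ 3.09880870e-04, -5.06104910e+01, -2.91408956e+01, -1.32858295e-04,
        4.49461091e-03, -5.49977770e-07]), 'position': array([0.24290535, 0.49310346, 0.25275449]), 'tool_rot': array([ 0.60004233, -0.37368506,  0.60078941,  0.37331055]), 'contact_force': array([-0.42242855, -0.53078203,  0.62827506]), 'wrist_torque': array([ 0.0064904 , -0.01370614,  0.02608217]), 'finger_gap': 0.0854452237554374}
scene {'camera_matrix': array([[484.76829638,   0.        , 319.15048061],
       [  0.        , 484.76829638, 240.89497555],
       [  0.        ,   0.        ,   1.        ]]), 'k1': 0.03648962517824628, 'camera_from_world': array([[-0.85384333,  0.5203962 ,  0.01180482,  0.40538887],
       [ 0.2716181 ,  0.46477601, -0.84273772, -0.09876774],
       [-0.44404411, -0.71635958, -0.53819493,  1.63260459],
       [ 0.        ,  0.        ,  0.        ,  1.        ]])}
top {'camera_matrix': array([[479.02023871,   0.        , 328.94659621],
       [  0.        , 479.02023871, 237.04475162],
       [  0.        ,   0.        ,   1.        ]]), 'k1': -0.04372769033148704, 'camera_from_world': array([[ 0.01711745, -0.9997569 ,  0.01389707,  0.06886682],
       [-0.99175335, -0.01874276, -0.1267833 ,  0.55460524],
       [ 0.12701295, -0.01161226, -0.99183308,  1.22226856],
       [ 0.        ,  0.        ,  0.        ,  1.        ]])}
```

View pics/top0.png

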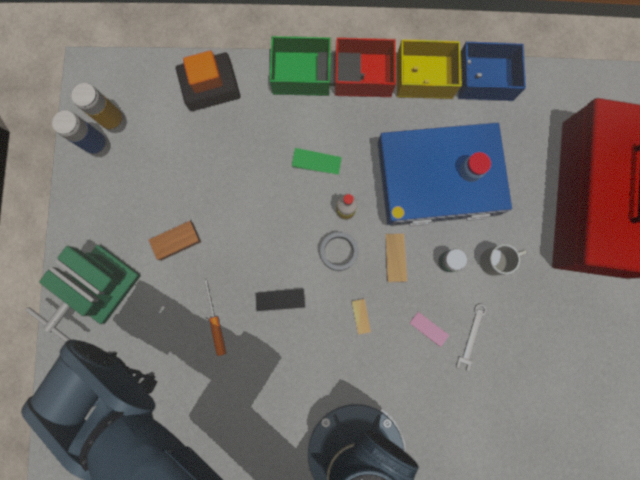

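View pics/scene0.png

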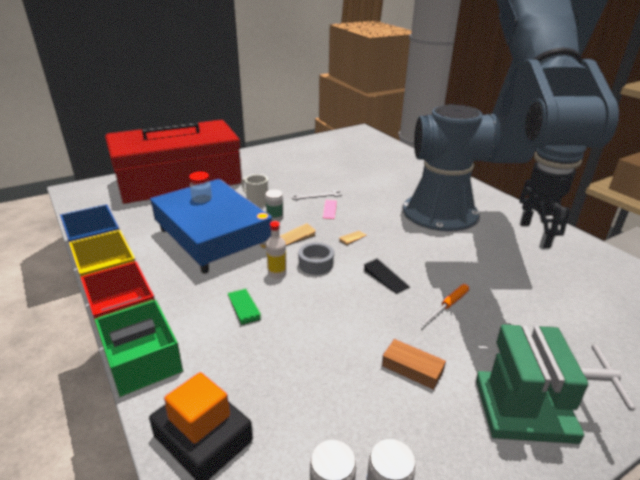

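Top view: the yellow dot is at about (398,213), the larger wooden wedge at (396,258), the small one (a decoy) at (361,316), the tape at (338,250) and the tin at (454,260). Next I measure them.

Run:
```python
from h import *
import pickle
im,D,c=pickle.load(open("top0.pkl","rb"))
hsv=cv2.cvtColor(im,cv2.COLOR_RGB2HSV)
m=cv2.inRange(hsv,(20,150,120),(35,255,255));m[:190]=0;m[240:]=0;m[:,:370]=0;m[:,430:]=0
n,l,st,ce=cv2.connectedComponentsWithStats(m);print(st,ce)
i=1+st[1:,4].argmax();print("dot",onplane(c,ce[i],.115),depthpt(c,ce[i],D))
# wedge
print(hsv[258,396],hsv[240,392])
m=cv2.inRange(hsv,(8,60,80),(25,200,255));m[:228]=0;m[292:]=0;m[:,:375]=0;m[:,420:]=0
ct=max(cv2.findContours(m,0,1)[0],key=cv2.contourArea);r=cv2.minAreaRect(ct);b=cv2.boxPoints(r);print(r,b)
for z in(0.004,.0135,.023):print(z,onplane(c,b,z).round(4).tolist())
print("face depth",depthpt(c,[(396,240),(396,258),(397,276)],D))
# cabinet top
m=cv2.inRange(hsv,(105,120,60),(125,255,255));m[:118]=0;m[230:]=0;m[:,:370]=0;m[:,520:]=0
ct=max(cv2.findContours(m,0,1)[0],key=cv2.contourArea);r=cv2.minAreaRect(ct);b=cv2.boxPoints(r);print(r);P=onplane(c,b,.115);print(P)
h=cv2.approxPolyDP(cv2.convexHull(ct),6,True)[:,0];print(h,onplane(c,h,.115))
for n,u in dict(tin=(455,257),mug=(500,257),tape=(338,250),glue=(347,200),lid=(477,163)).items(): print(n,depthpt(c,u,D))
v=cv2.resize(im[180:300,320:480],(800,600),interpolation=cv2.INTER_CUBIC);save("crop0.png",v)
```

```text
[[     0      0    640    480 307123]
 [   393    208     10      9     77]] [[319.48042966 239.50690114]
 [397.55844156 211.97402597]]
dot [[ 0.60888553 -0.08926586  0.115     ]] [[ 0.60917244 -0.08950936  0.11344516]]
[ 18 109 161] [ 18 103 158]
((395.6049499511719, 257.4944763183594), (47.933658599853516, 19.446767807006836), 86.98721313476562) [[384.63535 234.07182]
 [404.0552  233.04973]
 [406.57455 280.9171 ]
 [387.1547  281.9392 ]]
0.004 [[0.5681, -0.0716, 0.004], [0.5719, -0.1242, 0.004], [0.4431, -0.1306, 0.004], [0.4396, -0.0787, 0.004]]
0.0135 [[0.5668, -0.0704, 0.0135], [0.5706, -0.1226, 0.0135], [0.4428, -0.129, 0.0135], [0.4392, -0.0774, 0.0135]]
0.023 [[0.5655, -0.0691, 0.023], [0.5693, -0.1209, 0.023], [0.4424, -0.1273, 0.023], [0.4389, -0.0761, 0.023]]
face depth [[ 0.55224568 -0.10187974  0.00692632]
 [ 0.50349655 -0.10146895  0.00948935]
 [ 0.45508538 -0.10265107  0.01908405]]
((445.356201171875, 170.98989868164062), (87.4614028930664, 122.63555908203125), 84.5596694946289)
[[ 0.8107461  -0.04557071  0.115     ]
 [ 0.85028948 -0.36033483  0.115     ]
 [ 0.62312066 -0.37369746  0.115     ]
 [ 0.58743123 -0.06665436  0.115     ]]
[[498 124]
 [510 208]
 [410 218]
 [389 209]
 [383 133]] [[ 0.8436176  -0.34900221  0.115     ]
 [ 0.62489935 -0.37237102  0.115     ]
 [ 0.59435831 -0.12018217  0.115     ]
 [ 0.61594462 -0.06797271  0.115     ]
 [ 0.81163298 -0.05276954  0.115     ]]
tin [[ 0.50177922 -0.23832876  0.08876267]]
mug [[ 0.51127524 -0.38367691  0.00726762]]
tape [[0.52288481 0.05354746 0.00191302]]
glue [[0.62850929 0.03843853 0.15357223]]
lid [[ 0.71786314 -0.26805167  0.18608645]]
```

View pics/crop0.png

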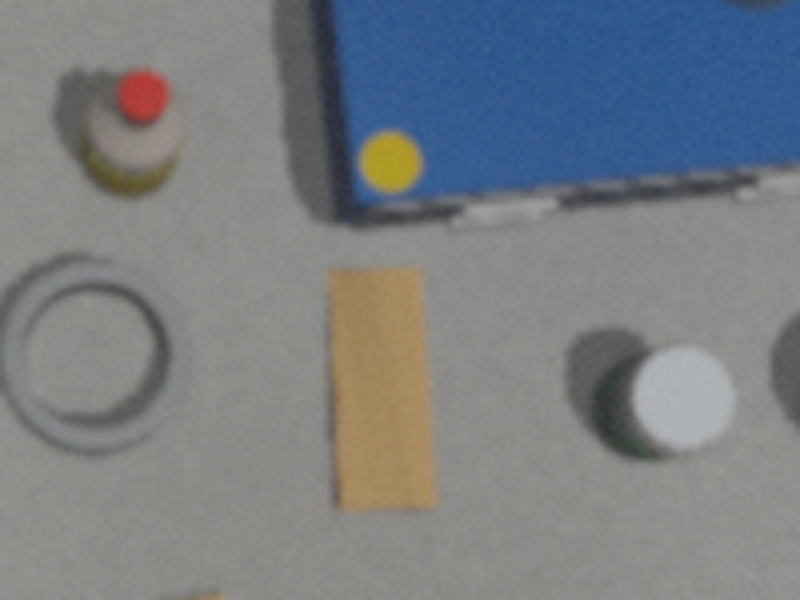

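```bash
cat >> h.py <<'E'
from scipy.spatial.transform import Rotation as Ro
def st():
    s=status.observe();q=s["tool_rot"];R=Ro.from_quat([q[1],q[2],q[3],q[0]]).as_matrix()
    print("t%.2f"%s["clock"],"p",s["position"].round(4),"F",s["contact_force"].round(2),"gap %.4f"%s["finger_gap"],"jaw",R[:,2].round(3),"x",R[:,0].round(3),"q",s["joint_positions"].round(2));return s,R
E
python3 - <<'E'
from h import *
st()
E
```

```text
t0.10 p [0.2429 0.4932 0.2528] F [ 0.63 -0.29 -0.46] gap 0.0850 jaw [ 0.442  0.897 -0.001] x [-0.001 -0.001 -1.   ] q [ 1.03  0.35  1.65 -0.    1.14 -0.08]
```

carry_out(targets=[[2.4,-3.9,0,0,0,0.1,0],[2.4,-3.9,0,0,0,0.1,0],[2.4,-3.9,0,0,0,0.1,0],[2.4,-3.9,0,0,0,0.1,0],[2.4,-3.9,0,0,0,0.1,0]], force=20)

```text
clock: 0.6
position: [0.3635, 0.2967, 0.2532]
tool_rot: [0.488, -0.511, 0.488, 0.512]
contact_force: [0.2, 0.4, 0.5]
finger_gap: 0.0122
```

carry_out(targets=[[2.4,-3.9,0,0,0,0,0],[2.4,-3.9,0,0,0,0,0],[2.4,-3.9,0,0,0,0,0],[2.4,-3.9,0,0,0,0,0],[2.4,-3.9,0,0,0,0,0]])

```text
clock: 1.1
position: [0.4836, 0.1015, 0.2532]
tool_rot: [0.489, -0.51, 0.489, 0.51]
contact_force: [1.6, 0.2, 0.4]
finger_gap: -0.0003
```

carry_out(targets=[[2.4,-3.9,0,0,0,0,0],[2.4,-3.9,0,0,0,0,0],[2.4,-3.9,0,0,0,0,0],[2.4,-3.9,0,0,0,0,0],[2.4,-3.9,0,0,0,0,0]])

```text
clock: 1.6
position: [0.6036, -0.0935, 0.2529]
tool_rot: [0.489, -0.51, 0.489, 0.511]
contact_force: [0.6, 0.6, 0.3]
finger_gap: -0.0002
```

Run:
```python
from h import *
import pickle
st();c=get_calibration("wrist");im,D=snapshot("wrist");save("w1.png",im);pickle.dump((im,D,c),open("w1.pkl","wb"))
hsv=cv2.cvtColor(im,cv2.COLOR_RGB2HSV)
m=cv2.inRange(hsv,(22,150,100),(35,255,255));n,l,s,ce=cv2.connectedComponentsWithStats(m)
for i in range(1,n):
  if s[i,4]>80: print(s[i],ce[i],onplane(c,ce[i],.115),depthpt(c,ce[i],D))
```

```text
t1.60 p [ 0.6036 -0.0935  0.2529] F [0.56 0.65 0.31] gap -0.0002 jaw [-0.042  0.999  0.   ] x [-0.001  0.    -1.   ] q [-0.23  0.46  1.49  0.    1.19 -1.84]
[298 227  31  36 846] [313.04728132 244.99763593] [[ 0.61146212 -0.09454211  0.115     ]] [[ 0.61156552 -0.09453946  0.11466063]]
```

View pics/w1.png

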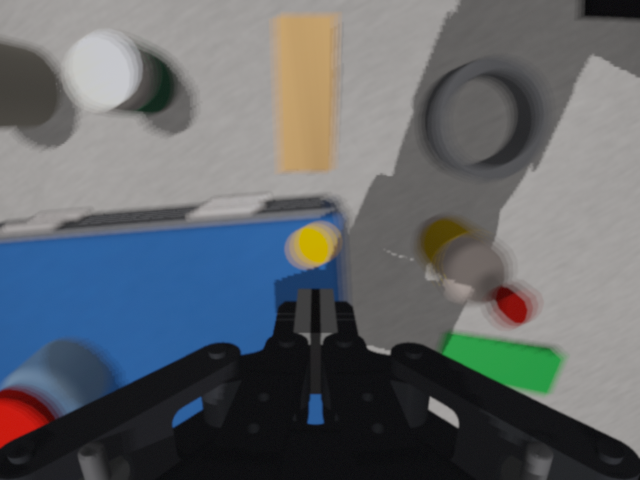

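The wrist view shows the dot at (313,245), blurred by motion, and the wedge at (305,92). I'll retake it at rest.

Run:
```python
from h import *
import pickle
st();c=get_calibration("wrist");im,D=snapshot("wrist");save("w2.png",im);pickle.dump((im,D,c),open("w2.pkl","wb"))
hsv=cv2.cvtColor(im,cv2.COLOR_RGB2HSV)
m=cv2.inRange(hsv,(22,150,100),(35,255,255));n,l,s,ce=cv2.connectedComponentsWithStats(m)
for i in range(1,n):
  if s[i,4]>80: print(s[i],ce[i],onplane(c,ce[i],.115),depthpt(c,ce[i],D))
m=cv2.inRange(hsv,(8,60,80),(22,200,255));m[200:]=0;m[:,:230]=0;m[:,370:]=0
ct=max(cv2.findContours(m,0,1)[0],key=cv2.contourArea);b=cv2.boxPoints(cv2.minAreaRect(ct))
a=cv2.approxPolyDP(ct,5,True)[:,0];print(b,a)
for z in(.004,.023):print(z,onplane(c,a,z).round(4).tolist())
st()
```

```text
t1.65 p [ 0.606  -0.0986  0.2527] F [-3.79 -4.59 -0.57] gap -0.0001 jaw [-0.039  0.999 -0.002] x [ 0.001 -0.002 -1.   ] q [-0.24  0.47  1.48 -0.    1.19 -1.85]
[ 308  218   42   41 1333] [328.64291073 237.44186047] [[ 0.60822741 -0.08963457  0.115     ]] [[ 0.60843554 -0.08960154  0.1142674 ]]
[[288.   7.]
 [349.   7.]
 [349. 165.]
 [288. 165.]] [[348   8]
 [288   8]
 [292 165]
 [344 164]]
0.004 [[0.4358, -0.0778, 0.004], [0.4379, -0.1289, 0.004], [0.5716, -0.1218, 0.004], [0.5688, -0.0739, 0.004]]
0.023 [[0.4409, -0.079, 0.023], [0.4429, -0.1275, 0.023], [0.5698, -0.1207, 0.023], [0.5671, -0.0753, 0.023]]
t1.70 p [ 0.6045 -0.0958  0.2524] F [-0.35 -0.36 -0.58] gap -0.0001 jaw [-0.038  0.999 -0.001] x [-0.    -0.001 -1.   ] q [-0.23  0.46  1.48 -0.    1.19 -1.84]
```

View pics/w2.png

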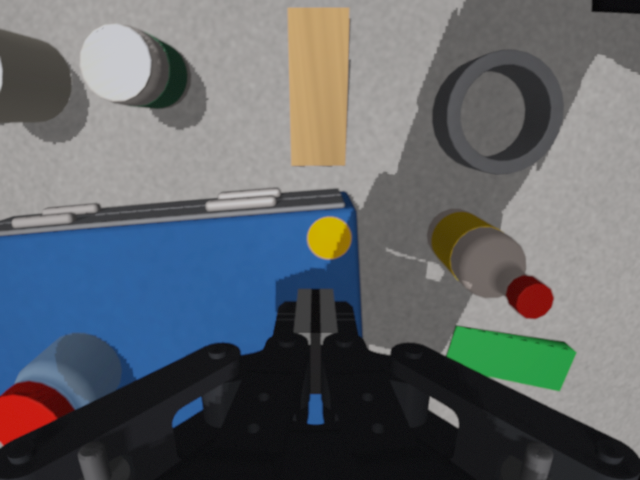

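The dot is at (0.608, -0.090, 0.115) in both views. The wedge tail is at (0.442, -0.103) and its yaw is about 0.04. Now I go down to the dot.

carry_out(targets=[[0.4,0.5,-4,0,0,0,0],[0,0,-4,0,0,0,0],[0,0,-2.5,0,0,0,0],[0,0,0,0,0,0,0],[0,0,0,0,0,0,0]])

```text
clock: 2.2
position: [0.6072, -0.0864, 0.1489]
tool_rot: [0.489, -0.51, 0.489, 0.511]
contact_force: [-0.6, -0.9, -0.0]
finger_gap: 0.0
```

```bash
python3 -c "
from h import *
st()"
```

```text
t2.20 p [ 0.6072 -0.0864  0.1489] F [-0.56 -0.88 -0.04] gap 0.0000 jaw [-0.042  0.999  0.   ] x [-0.  0. -1.] q [-0.22  0.58  1.57  0.    0.99 -1.83]
```

carry_out(targets=[[0,0,-1.0,0,0,0,0],[0,0,-0.2,0,0,0,0],[0,0,0,0,0,0,0]])

```text
clock: 2.5
position: [0.6071, -0.0866, 0.1365]
tool_rot: [-0.489, 0.511, -0.489, -0.51]
contact_force: [-0.6, 0.3, -0.6]
finger_gap: -0.0001
```

carry_out(targets=[[0,0,-0.2,0,0,0,0],[0,0,-0.2,0,0,0,0],[0,0,0,0,0,0,0]])

```text
clock: 2.8
position: [0.607, -0.0866, 0.1321]
tool_rot: [0.489, -0.51, 0.489, 0.51]
contact_force: [-0.0, 0.4, 0.4]
finger_gap: 0.0001
```

carry_out(targets=[[0,0,-0.2,0,0,0,0],[0,0,-0.2,0,0,0,0],[0,0,0,0,0,0,0]])

```text
clock: 3.1
position: [0.6072, -0.0867, 0.1294]
tool_rot: [-0.489, 0.511, -0.489, -0.51]
contact_force: [-5.9, 1.3, 12.1]
finger_gap: 0.0
```

```bash
python3 -c "
from h import *
st();im,D=snapshot('scene');save('s3.png',cv2.resize(im[150:300,130:330],(800,600),interpolation=cv2.INTER_CUBIC));st()"
```

```text
t3.10 p [ 0.6072 -0.0867  0.1294] F [-5.86  1.33 12.09] gap 0.0000 jaw [-0.042  0.999 -0.   ] x [ 0. -0. -1.] q [-0.22  0.61  1.58  0.    0.95 -1.83]
t3.15 p [ 0.6072 -0.0866  0.1294] F [-5.07  1.99 12.06] gap 0.0000 jaw [-0.042  0.999 -0.   ] x [ 0.001 -0.    -1.   ] q [-0.22  0.61  1.58 -0.    0.95 -1.83]
```

View pics/s3.png

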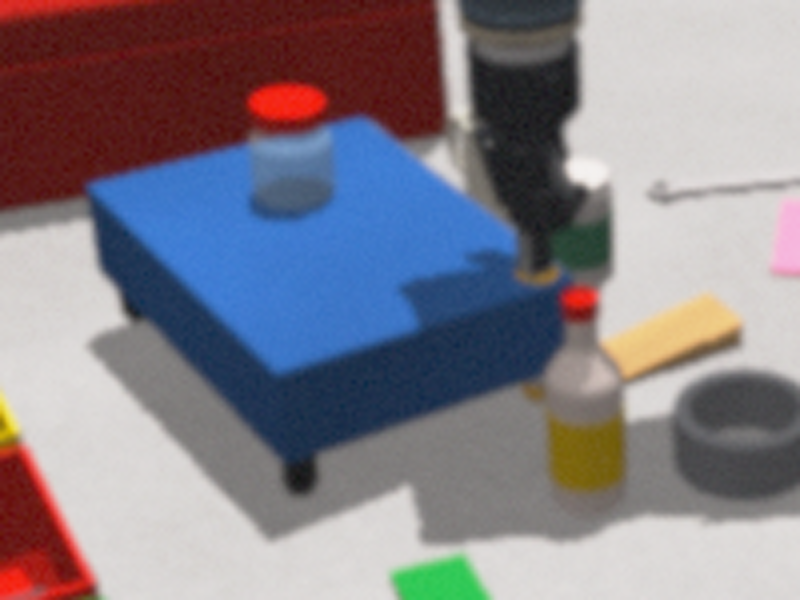

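carry_out(targets=[[-0.3,0.15,-0.2,0,0,0,0],[-0.15,0.1,-0.2,0,0,0,0],[0,0,0,0,0,0,0]])

```text
clock: 3.45
position: [0.6065, -0.0861, 0.1288]
tool_rot: [-0.491, 0.515, -0.488, -0.506]
contact_force: [3.3, -6.6, 27.4]
finger_gap: 0.0001
```

carry_out(targets=[[-0.15,0.1,-0.2,0,0,0,0],[0,0,0,0,0,0,0]])

```text
clock: 3.65
position: [0.6063, -0.086, 0.1286]
tool_rot: [-0.492, 0.516, -0.487, -0.505]
contact_force: [2.5, -11.0, 38.3]
finger_gap: -0.0001
```

```bash
cat >> h.py <<'E'
def tilt(tag=""):
    c=get_calibration("scene");im,D=snapshot("scene");hsv=cv2.cvtColor(im,cv2.COLOR_RGB2HSV)
    m=cv2.inRange(hsv,(105,150,110),(122,255,255));m[:170]=0;m[265:]=0;m[:,:145]=0;m[:,280:]=0
    m=cv2.erode(m,np.ones((3,3)));v,u=np.nonzero(m)
    P=depthpt(c,np.c_[u,v],D);k=(P[:,2]>.09)&(P[:,2]<.14);P=P[k];f=None
    for _ in range(5):
        A=np.c_[P[:,0]-.71,P[:,1]+.21,np.ones(len(P))];f=np.linalg.lstsq(A,P[:,2],rcond=None)[0];r=P[:,2]-A@f;P=P[abs(r)<2.5*r.std()+1e-6]
    print(tag,"slopes x,y, z0",f.round(4),"n",len(P),"z at dot",(f@[-.1016,.1204,1]).round(4));return im
E
python3 -c "
from h import *
tilt('pressed');st()"
```

```text
pressed slopes x,y, z0 [ 0.0428 -0.0223  0.1146] n 3243 z at dot 0.1075
t3.70 p [ 0.6064 -0.0859  0.1286] F [  2.89 -12.18  38.45] gap 0.0001 jaw [-0.042  0.999 -0.007] x [ 0.016 -0.006 -1.   ] q [-0.22  0.6   1.6  -0.    0.93 -1.83]
```

carry_out(targets=[[0.3,-0.2,1,0,0,0,0],[0,0,3,0,0,0,0],[0,0,4,0,0,0,0],[0,0,3,0,0,0,0]])

```text
clock: 4.1
position: [0.6043, -0.0852, 0.2343]
tool_rot: [-0.49, 0.511, -0.489, -0.51]
contact_force: [0.4, -0.3, 0.3]
finger_gap: -0.0003
```

```bash
python3 -c "
from h import *
tilt('free');st()"
```

```text
free slopes x,y, z0 [0.0015 0.0002 0.1149] n 3200 z at dot 0.1148
t4.15 p [ 0.6059 -0.0855  0.2391] F [ 1.47 -1.35  5.49] gap -0.0001 jaw [-0.042  0.999 -0.002] x [ 0.007 -0.002 -1.   ] q [-0.22  0.47  1.5   0.    1.16 -1.83]
```

Pressed, the cabinet tilts 0.048 rad; released, it is level. That puts the foot gap at about 7.5 mm. Now I move behind the wedge.

carry_out(targets=[[-4,-0.4,0,0,0,0,30],[-4,-0.4,0,0,0,0,30],[-4,-0.4,0,0,0,0,30],[-4,-0.4,0,0,0,0,30],[-4.6,-0.4,0,0,0,0,30]])

```text
clock: 4.65
position: [0.3967, -0.1051, 0.2319]
tool_rot: [-0.489, 0.511, -0.489, -0.51]
contact_force: [0.0, -0.6, 1.0]
finger_gap: 0.0257
```

carry_out(targets=[[0,0,-4,0,0,0,30],[0,0,-4,0,0,0,30],[0,0,-4,0,0,0,30],[0,0,-4,0,0,0,30],[0,0,0,0,0,0,30]])

```text
clock: 5.15
position: [0.3955, -0.1042, 0.0687]
tool_rot: [0.488, -0.508, 0.49, 0.513]
contact_force: [-0.8, -0.7, 0.6]
finger_gap: 0.0257
```

```bash
python3 -c "
from h import *
st();im,D=snapshot('wrist');save('w4.png',im);c=get_calibration('wrist');st()"
```

```text
t5.15 p [ 0.3955 -0.1042  0.0687] F [-0.78 -0.69  0.64] gap 0.0257 jaw [-0.042  0.999  0.003] x [-0.008  0.003 -1.   ] q [-0.37  0.43  2.13 -0.    0.58 -1.98]
t5.20 p [ 0.3969 -0.1047  0.0711] F [-0.08 -0.3   0.71] gap 0.0254 jaw [-0.042  0.999  0.002] x [-0.005  0.002 -1.   ] q [-0.37  0.43  2.13 -0.    0.59 -1.98]
```

View pics/w4.png

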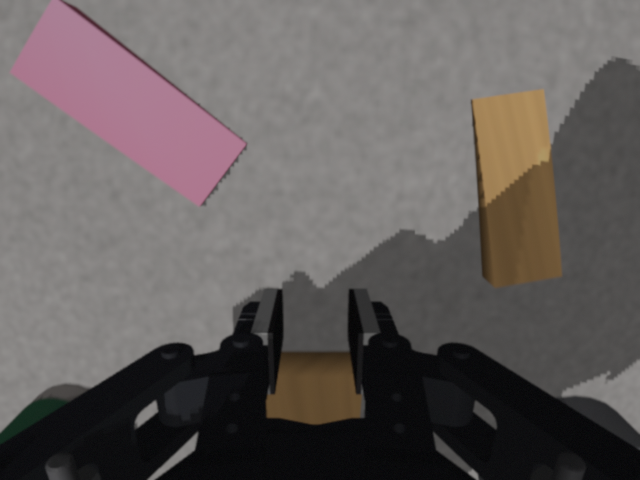

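The wrist view shows the fingers centred on the tail, which lies at (315,375) between them. The decoys are clear at (515,190) and (130,110).

carry_out(targets=[[0,0,-2.5,0,0,0,30],[0,0,-1.8,0,0,0,30],[0,0,0,0,0,0,30],[1.5,0.05,0,0,0,0,30],[0,0,0,0,0,0,30]])

```text
clock: 5.7
position: [0.4155, -0.1052, 0.0315]
tool_rot: [-0.49, 0.512, -0.489, -0.509]
contact_force: [0.1, -0.3, 0.0]
finger_gap: 0.0254
```

```bash
python3 -c "
from h import *
st()"
```

```text
t5.70 p [ 0.4155 -0.1052  0.0315] F [ 0.11 -0.32  0.01] gap 0.0254 jaw [-0.043  0.999 -0.002] x [ 0.004 -0.002 -1.   ] q [-0.36  0.54  2.1  -0.    0.5  -1.97]
```

carry_out(targets=[[0.5,0.05,-0.4,0,0,0,30],[0.5,0,0,0,0,0,30],[0.5,0.05,0,0,0,0,30],[0.5,0.05,0,0,0,0,30],[0.5,0.05,0,0,0,0,30]])

```text
clock: 6.2
position: [0.4383, -0.1026, 0.0253]
tool_rot: [0.489, -0.51, 0.489, 0.511]
contact_force: [-1.2, -0.9, 1.6]
finger_gap: 0.026
```

carry_out(targets=[[0.5,0.05,0,0,0,0,30],[0.5,0.05,0,0,0,0,30],[0.5,0.05,0,0,0,0,30],[0.5,0.05,0,0,0,0,30],[0,0,0,0,0,0,30]])

```text
clock: 6.7
position: [0.4589, -0.1006, 0.0253]
tool_rot: [-0.489, 0.511, -0.489, -0.51]
contact_force: [0.8, -1.3, -0.5]
finger_gap: 0.0255
```

```bash
python3 -c "
from h import *
st();im,D=snapshot('top');save('t5.png',cv2.resize(im[180:300,320:480],(800,600),interpolation=cv2.INTER_CUBIC))
im=tilt('push');save('s5.png',cv2.resize(im[190:290,210:343],(798,600),interpolation=cv2.INTER_CUBIC));st()"
```

```text
t6.70 p [ 0.4589 -0.1006  0.0253] F [ 0.76 -1.32 -0.48] gap 0.0255 jaw [-0.042  0.999 -0.   ] x [ 0.001 -0.    -1.   ] q [-0.32  0.59  2.    0.    0.55 -1.93]
push slopes x,y, z0 [0.0017 0.0007 0.1148] n 3255 z at dot 0.1147
t6.80 p [ 0.4581 -0.1006  0.0252] F [-0.9  -0.28  0.58] gap 0.0257 jaw [-0.042  0.999 -0.   ] x [ 0. -0. -1.] q [-0.32  0.59  2.    0.    0.55 -1.93]
```

View pics/t5.png

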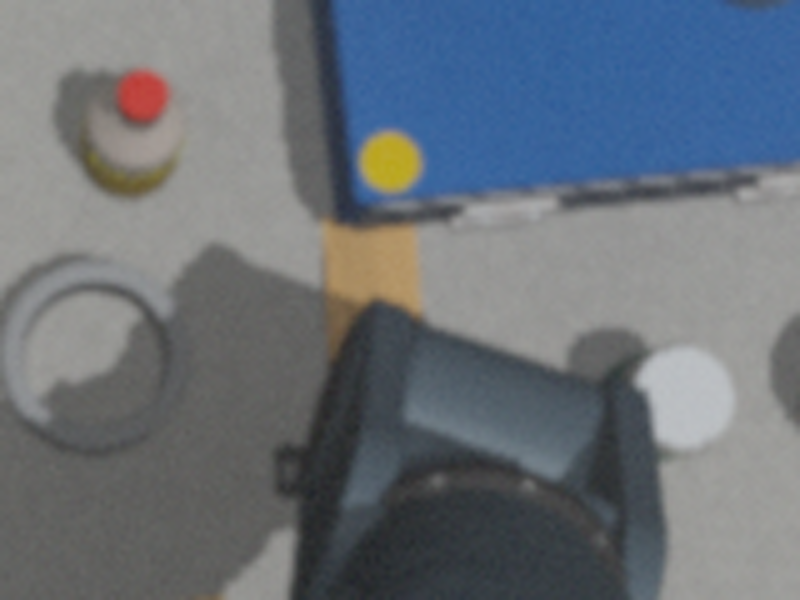

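View pics/s5.png

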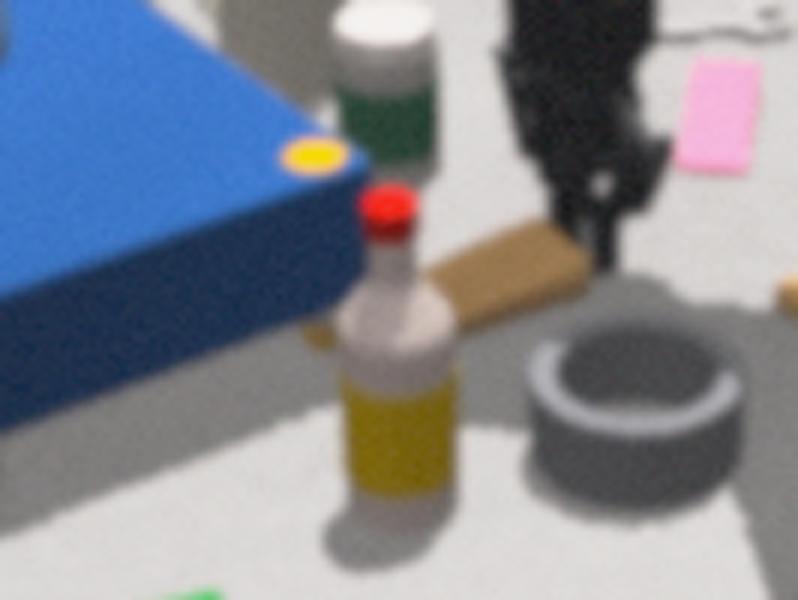

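carry_out(targets=[[0.5,0.05,0,0,0,0,30],[0.5,0.05,0,0,0,0,30],[0.5,0.05,0,0,0,0,30],[0.5,0.05,0,0,0,0,30],[0.3,0,0,0,0,0,30]])

```text
clock: 7.3
position: [0.4817, -0.0986, 0.0253]
tool_rot: [-0.489, 0.511, -0.489, -0.51]
contact_force: [-0.4, 0.6, -0.2]
finger_gap: 0.0258
```

carry_out(targets=[[0.2,0.05,0,0,0,0,30],[0.2,0,0,0,0,0,30],[0,0,0,0,0,0,30]])

```text
clock: 7.6
position: [0.4852, -0.0981, 0.0253]
tool_rot: [-0.489, 0.51, -0.489, -0.51]
contact_force: [-0.5, -0.9, 0.8]
finger_gap: 0.0258
```

carry_out(targets=[[0.2,0,0,0,0,0,30],[0,0,0,0,0,0,30]])

```text
clock: 7.8
position: [0.487, -0.0981, 0.0253]
tool_rot: [0.489, -0.51, 0.489, 0.511]
contact_force: [-1.3, -0.3, 0.9]
finger_gap: 0.0257
```

carry_out(targets=[[0.2,0.02,0,0,0,0,30],[0,0,0,0,0,0,30]])

```text
clock: 8.0
position: [0.4887, -0.0978, 0.0252]
tool_rot: [0.489, -0.51, 0.49, 0.511]
contact_force: [-4.5, 0.2, 2.2]
finger_gap: 0.0256
```

carry_out(targets=[[0.2,0.02,0,0,0,0,30],[0,0,0,0,0,0,30]])

```text
clock: 8.2
position: [0.4901, -0.0976, 0.0251]
tool_rot: [0.489, -0.51, 0.49, 0.511]
contact_force: [-7.5, -0.3, 4.4]
finger_gap: 0.0259
```

carry_out(targets=[[0.2,0.02,0,0,0,0,30],[0,0,0,0,0,0,30]])

```text
clock: 8.4
position: [0.4915, -0.0973, 0.0251]
tool_rot: [0.489, -0.509, 0.49, 0.512]
contact_force: [-11.0, -1.1, 7.3]
finger_gap: 0.0257
```

The push rose from about 1 N to 11 N over 4 mm, so the wedge is snug. I check the tilt, then back off.

```bash
python3 -c "
from h import *
im=tilt('snug');st()"
```

```text
snug slopes x,y, z0 [-0.0005  0.002   0.1149] n 3238 z at dot 0.1152
t8.45 p [ 0.4915 -0.0973  0.0251] F [-10.62  -0.41   6.89] gap 0.0256 jaw [-0.042  0.999  0.001] x [-0.004  0.001 -1.   ] q [-0.29  0.63  1.91 -0.    0.6  -1.9 ]
```

carry_out(targets=[[-0.5,0,0,0,0,0,30],[-2,0,0,0,0,0,30],[-3,0,0,0,0,0,30],[0,0,4,0,0,0,30],[0,0,4.5,0,0,0,0]])

```text
clock: 8.95
position: [0.437, -0.0974, 0.1105]
tool_rot: [0.489, -0.51, 0.49, 0.511]
contact_force: [0.6, 0.1, 0.3]
finger_gap: 0.0121
```

carry_out(targets=[[0,0,4.5,0,0,0,0],[0,0,4.5,0,0,0,0],[0,0,4,0,0,0,0],[0,0,0,0,0,0,0]])

```text
clock: 9.35
position: [0.4404, -0.0982, 0.2453]
tool_rot: [-0.491, 0.514, -0.488, -0.507]
contact_force: [1.4, 0.2, -0.8]
finger_gap: 0.0003
```

Run:
```python
from h import *
im=tilt('free');save('s6.png',cv2.resize(im[190:290,210:343],(798,600),interpolation=cv2.INTER_CUBIC));st()
c=get_calibration("top");im,D=snapshot('top');save('t6.png',cv2.resize(im[180:300,320:480],(800,600),interpolation=cv2.INTER_CUBIC))
hsv=cv2.cvtColor(im,cv2.COLOR_RGB2HSV)
m=cv2.inRange(hsv,(20,150,120),(35,255,255));m[:190]=0;m[240:]=0;m[:,:370]=0;m[:,430:]=0
n,l,s,ce=cv2.connectedComponentsWithStats(m)
print(s)
if n>1: print("dot",onplane(c,ce[1+s[1:,4].argmax()],.115))
```

```text
free slopes x,y, z0 [0.0003 0.0012 0.115 ] n 3215 z at dot 0.1151
t9.40 p [ 0.4393 -0.0979  0.2425] F [ 1.19  0.13 -1.42] gap 0.0002 jaw [-0.042  0.999 -0.002] x [ 0.006 -0.002 -1.   ] q [-0.32  0.18  1.91  0.    1.04 -1.94]
[[     0      0    640    480 307122]
 [   393    207     10     10     78]]
dot [[ 0.60933822 -0.08934456  0.115     ]]
```

View pics/t6.png

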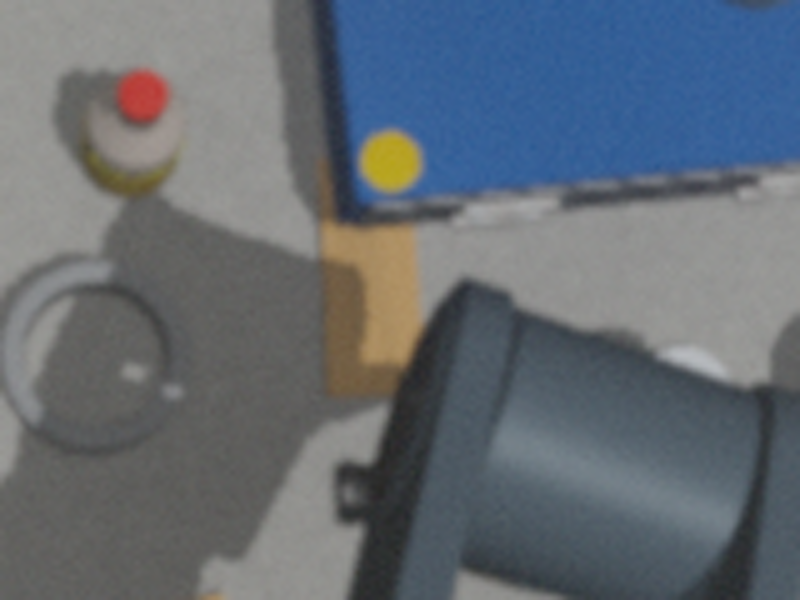

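View pics/s6.png

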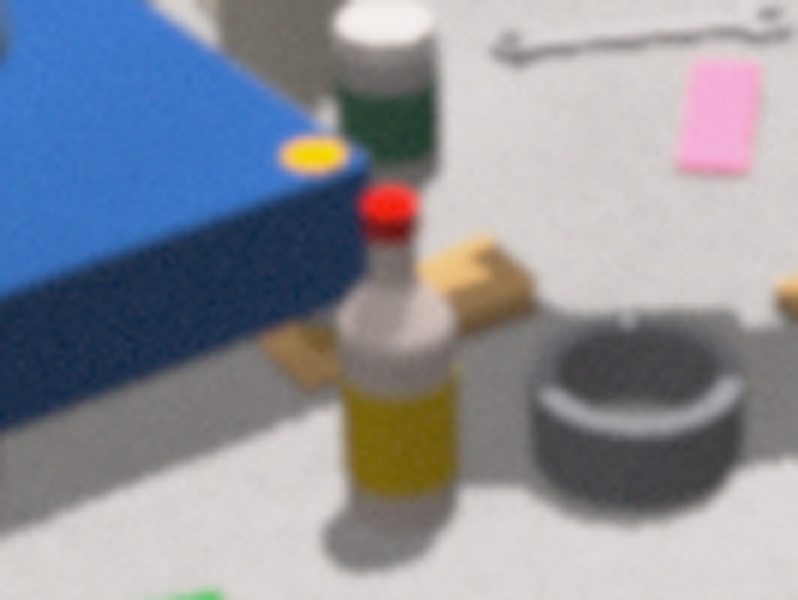

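The wedge is under the foot with its tail out at about (370,393) in the crop, and the dot hasn't moved. Now the second press.

carry_out(targets=[[3.5,0.2,0,0,0,0,0],[3.5,0.2,0,0,0,0,0],[3.5,0.2,0,0,0,0,0],[3.5,0.2,0,0,0,0,0],[2.7,0,0,0,0,0,0]])

```text
clock: 9.95
position: [0.6063, -0.0891, 0.2378]
tool_rot: [0.489, -0.51, 0.49, 0.511]
contact_force: [0.4, -0.5, -0.5]
finger_gap: -0.0
```

carry_out(targets=[[0,0,-4,0,0,0,0],[0,0,-4,0,0,0,0],[0,0,-1.2,0,0,0,0],[0,0,0,0,0,0,0],[0,0,0,0,0,0,0]])

```text
clock: 10.45
position: [0.6056, -0.0897, 0.1493]
tool_rot: [-0.49, 0.511, -0.489, -0.51]
contact_force: [-0.0, -0.1, 0.5]
finger_gap: -0.0
```

```bash
python3 -c "
from h import *
st()"
```

```text
t10.45 p [ 0.6056 -0.0897  0.1493] F [-0.04 -0.12  0.45] gap -0.0000 jaw [-0.042  0.999 -0.   ] x [ 0.001 -0.    -1.   ] q [-0.22  0.58  1.57  0.    0.99 -1.84]
```

carry_out(targets=[[0,0,-1.1,0,0,0,0],[0,0,-0.1,0,0,0,0],[0,0,-0.1,0,0,0,0],[0,0,0,0,0,0,0]])

```text
clock: 10.85
position: [0.6055, -0.0896, 0.1366]
tool_rot: [-0.49, 0.511, -0.489, -0.51]
contact_force: [-2.4, 0.0, 6.7]
finger_gap: -0.0
```

carry_out(targets=[[0,0,-0.1,0,0,0,0],[0,0,0,0,0,0,0]])

```text
clock: 11.05
position: [0.6055, -0.0896, 0.1365]
tool_rot: [-0.49, 0.511, -0.489, -0.51]
contact_force: [-6.3, 1.5, 15.5]
finger_gap: 0.0003
```

carry_out(targets=[[0,0,0,0,0,0,0],[0,0,0,0,0,0,0],[0,0,0,0,0,0,0],[0,0,0,0,0,0,0]])

```text
clock: 11.45
position: [0.6055, -0.0896, 0.1365]
tool_rot: [-0.49, 0.511, -0.489, -0.51]
contact_force: [-5.6, 1.1, 15.5]
finger_gap: 0.0002
```

```bash
python3 -c "
from h import *
tilt('pressed2');st()"
```

```text
pressed2 slopes x,y, z0 [-0.0002  0.0011  0.1149] n 3209 z at dot 0.115
t11.50 p [ 0.6055 -0.0896  0.1365] F [-5.82  0.4  16.4 ] gap -0.0001 jaw [-0.042  0.999 -0.   ] x [ 0.002 -0.    -1.   ] q [-0.22  0.6   1.58 -0.    0.96 -1.84]
```

Under 16 N it stays level (about 0.001 rad). I lift clear, retreat and run the last check.

carry_out(targets=[[0,0,0.3,0,0,0,0],[0,0,2,0,0,0,0],[0,0,4.5,0,0,0,0],[0,0,4.5,0,0,0,0],[0,0,3,0,0,0,0]])

```text
clock: 12.0
position: [0.6055, -0.0896, 0.281]
tool_rot: [-0.49, 0.512, -0.489, -0.509]
contact_force: [0.8, 0.5, 0.3]
finger_gap: -0.0003
```

carry_out(targets=[[-4,2,0,0,0,0,0],[-4,2.5,0,0,0,0,0],[-4,2.5,0,0,0,0,0],[-4,2.5,0,0,0,0,0],[-4,2.5,0,0,0,0,0]])

```text
clock: 12.5
position: [0.4033, 0.0311, 0.2775]
tool_rot: [-0.49, 0.511, -0.489, -0.51]
contact_force: [0.3, 0.3, -0.1]
finger_gap: 0.0002
```

carry_out(targets=[[0,4.5,0,0,0,0,0],[0,4.5,0,0,0,0,0],[0,4.5,0,0,0,0,0],[0,0,0,0,0,0,0],[0,0,0,0,0,0,0]])

```text
clock: 13.0
position: [0.4048, 0.166, 0.2774]
tool_rot: [-0.489, 0.511, -0.489, -0.511]
contact_force: [-0.4, 0.2, -0.3]
finger_gap: 0.0001
```

Run:
```python
from h import *
im=tilt('end');st();save('s7.png',im)
c=get_calibration("top");im,D=snapshot('top');save('t7.png',im)
hsv=cv2.cvtColor(im,cv2.COLOR_RGB2HSV)
m=cv2.inRange(hsv,(20,150,120),(35,255,255));m[:190]=0;m[240:]=0;m[:,:370]=0;m[:,430:]=0
n,l,s,ce=cv2.connectedComponentsWithStats(m)
d=onplane(c,ce[1+s[1:,4].argmax()],.115)[0];print("dot",d)
m=cv2.inRange(hsv,(8,60,60),(25,200,255));m[:226]=0;m[292:]=0;m[:,:375]=0;m[:,420:]=0
ct=max(cv2.findContours(m,0,1)[0],key=cv2.contourArea);a=cv2.boxPoints(cv2.minAreaRect(ct));P=onplane(c,a,.018);print(P)
i=np.argsort(P[:,0]);t=P[i[:2]].mean(0);f=P[i[2:]].mean(0);u=(f-t)[:2];u/=np.linalg.norm(u);e=(d-t)[:2]
print("foot from tail along",e@u,"lateral",-e[0]*u[1]+e[1]*u[0])
```

```text
end slopes x,y, z0 [-0.0006  0.0016  0.115 ] n 3251 z at dot 0.1153
t13.05 p [0.4049 0.1652 0.2774] F [-0.17  0.33 -0.93] gap 0.0001 jaw [-0.043  0.999 -0.   ] x [ 0. -0. -1.] q [ 0.28  0.11  1.89 -0.    1.13 -1.33]
dot [ 0.60933822 -0.08934456  0.115     ]
[[ 0.58790859 -0.06697287  0.018     ]
 [ 0.59119239 -0.11880899  0.018     ]
 [ 0.50331076 -0.12239457  0.018     ]
 [ 0.50016622 -0.07099835  0.018     ]]
foot from tail along 0.10781713930305506 lateral 0.0026862994011902256
```

View pics/t7.png

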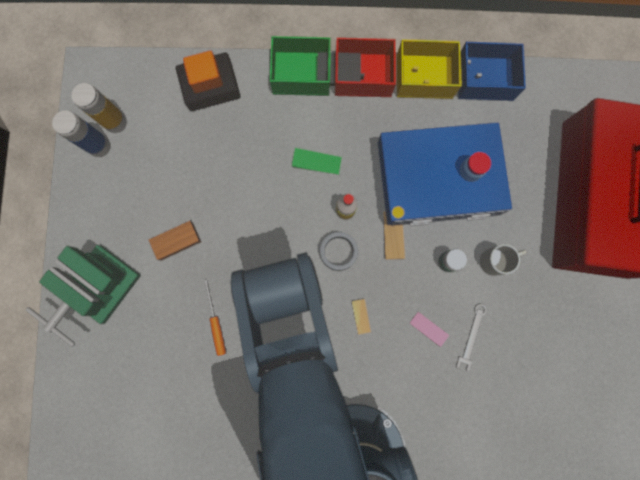

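All bystanders look unmoved. The foot is about 22 mm from the thin end and 3 mm off the wedge's centreline, so I hand in.

```bash
python3 -c "
from bench import job
print(job.job_done())"
```

```text
the job is handed in; nothing more can be done
None
```

The job is handed in, and by my measurements the cabinet no longer rocks. No verdict is reported.

- **First press:** pressing on the dot tilted the cabinet about 0.048 rad. It went back to level when released.
- **Wedge:** I pushed it by the tail under the brass foot and stopped after the push rose from about 1 N to 11 N over 4 mm.
- **Second press:** under about 16 N for roughly 0.5 s the cabinet stayed level, within about 0.002 rad.

In the last check the foot was about 22 mm from the wedge's thin end and 3 mm off its centreline. The cabinet had not visibly moved and was level within about 0.002 rad. The jar and other bystanders looked unmoved in the top picture, and the arm was clear of everything.

One thing went differently than intended: on the first press I noticed late that the cabinet had already rocked down. I pressed on to about 38 N vertically through the fingers, about 40 N in all. The cabinet rocked back level afterwards. No other check failed or disagreed.

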